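Bronze gears into the parts dishes

ROBOT

A 6-joint arm with a two-finger parallel gripper is mounted at the origin on the work surface. World frame = base frame: x ahead of the robot, y to its left, z up, the work surface at z = 0. Lengths are in m, angles in rad, forces in N, time in s.
With the tool pointing down it reaches from about 0.375 to 0.9 m from the base axis. Payload 3.1 kg.
Tool frame: the origin (TCP) lies at the very end of the fingers, on their centre line; the grasp point (between the pads) lies 19 mm behind it; z points along the fingers, y is the line along which they close (so a half turn about z gives the same grasp; the last joint's range is limited). The gripper opens to 87 mm and grips with 3 to 60 N. Pads are 19 mm wide; open, the fingers measure 117 mm over their backs; the gripper's body (75 mm by 190 mm) begins 51 mm behind the grasp point.
Start: joints at [1.133, 0.527, 1.433, -0, 1.181, -0.178], TCP at [0.161, 0.604, 0.223] pointing down, gripper open.
Joint ranges: [-3.08, 3.08], [-0.75, 2.2], [0.22, 2.44], [-1.43, 4.57], [0, 2.65], [-2.85, 2.85]. Speed limits (rad/s): [2.79, 2.79, 3.14, 3.14, 3.14, 3.14].

INTERFACE

Orientations are given as a unit quaternion [x, y, z, w].
In Python, from rig import robot gives the robot as it stands. The module is installed in compiled form; this text tells all that it offers.
- The arm moves only by the tool play_rows, never from a script. Its argument "steps" is one flat list of numbers, 5 for each row, row after row: the opening, from -1 (shut) to 1 (fully open), then the shift along the tool's x, y, z as a fraction of full scale, then the turn about the tool's z as a fraction of full scale. In form: [claw, tx, ty, tz, twist, claw, tx, ty, tz, twist, ...]. A call has exactly 10 rows; each row shifts and turns the commanded pose from where the row before left it, along the tool's axes as they then stand; what a row does not reach is not made up. Full scale, the value 1, is 0.03 m for a shift and 0.1 rad for a turn. A row lasts 1/10 s, in which the tool goes at most 50 mm and 8.59 degrees, less where a joint would pass 70% of its speed; a pose out of reach is approached as far as the arm can. A call with a number of a shift or a turn outside -1 to 1 is refused whole. A call with a gripper value outside its range is refused whole. The fingers move at their own pace and stop on an object; "grip_force" is the grip in N (left out, the last holds). Time passes only in rows, so rows that do not move let the fingers close, or fill a call up. It gives the time, the measured TCP pose, the force, the opening and the grip force at its end, in the units of the state.
- robot.get_obs(): the state, without advancing time (a new reading comes with each control period).
- robot.camera(name): name is "scene" or "top" or "wrist"; returns a dict with "image" (480x640x3 uint8, red, green, blue), "mtx" (3x3 intrinsics, pixels), "rvec" (rotation vector, rad) and "tvec" (3), from world to camera coordinates, as OpenCV has them. Camera axes: x right, y down, z forward; pixel columns grow to the right and rows downward; lengths in m; the calibration is good to about 2 mm. A picture is of the moment at which its call begins. There is no depth.
- robot.hand_in(): hands the job in; it is judged then, once.
The state is a dict: "time": time; "q": joint angles; "joint_velocities": joint speeds; "joint_torque": joint torques, N m; "position": TCP position; "tool_rot": TCP orientation; "ft_force": force on the tool from outside, world axes, zero at the start; "moment": the same for the moment, N m; "grip_width": finger opening in m; "grip_force": force on a finger pad.
Only numpy, scipy, OpenCV 4.12 (cv2) and the standard library are available. Lean on these libraries where they do the work, as an engineer would, in place of code of your own. Each camera call takes 0.05 s, during which the arm holds its last target. There are 200 camera calls.

TASK

The feeder gearbox is being rebuilt: put its three bronze gear wheels into the parts dishes one after another, first the largest into the blue dish, then the middle-sized one into the green dish, then the smallest into the red dish. Set each one down, do not drop it, so that it lies flat, hub up, in the middle of its dish, and let go. Leave the steel gear, the drive pin, the capacitor and the feed cup standing where they are.

Things in the scene. Friction and masses are not known exactly. Their poses are not given: they have to be found in the camera images.
- gear_large: Largest bronze (brown-gold) spur gear wheel lying flat, loose: toothed disc 80 mm across and 14 mm thick, with a round solid hub 28 mm across standing 28 mm up from the middle of its upper face (hub top 42 mm above the gear's underside; small black bore mark on top). Origin: centre of the underside; z up along the hub axis. Can be gripped by the hub from above at any yaw. About 0.55 kg.
- gear_medium: Middle-sized bronze (brown-gold) spur gear wheel lying flat, loose: toothed disc 60 mm across and 14 mm thick, with a round solid hub 28 mm across standing 28 mm up from the middle of its upper face (hub top 42 mm above the gear's underside; small black bore mark on top). Origin: centre of the underside; z up along the hub axis. Can be gripped by the hub from above at any yaw. About 0.35 kg.
- gear_small: Smallest bronze (brown-gold) spur gear wheel lying flat, loose: toothed disc 42 mm across and 14 mm thick, with a round solid hub 28 mm across standing 28 mm up from the middle of its upper face (hub top 42 mm above the gear's underside; small black bore mark on top). Origin: centre of the underside; z up along the hub axis. Can be gripped by the hub from above at any yaw. About 0.2 kg.
- dish_blue: Blue round shallow parts dish fixed to the bench: 104 mm across outside, 96 mm inside, floor 4 mm thick, rim top 10 mm above the bench. Origin: centre of the underside, on the bench top (z = 0); z up. All three dishes have the same size.
- dish_green: Green round shallow parts dish fixed to the bench: 104 mm across outside, 96 mm inside, floor 4 mm thick, rim top 10 mm above the bench. Origin: centre of the underside, on the bench top (z = 0); z up. All three dishes have the same size.
- dish_red: Red round shallow parts dish fixed to the bench: 104 mm across outside, 96 mm inside, floor 4 mm thick, rim top 10 mm above the bench. Origin: centre of the underside, on the bench top (z = 0); z up. All three dishes have the same size.
- gear_steel: Silver-grey steel gear wheel, not to be moved: shaped like the middle-sized bronze one (60 mm across, 14 mm thick, hub 28 mm across up to 42 mm). Origin: centre of the underside; z up.
- drive_pin: Steel drive pin standing on its head, not to be moved: head 32 mm across and 10 mm high, shank 16 mm across, 64 mm high in all. Origin: centre of the underside; z up.
- capacitor: Grey motor capacitor canister standing upright, not to be moved: 44 mm across, 76 mm high with its terminals. Origin: centre of the underside; z up.
- feed_cup: Yellow plastic feed cup, open at the top, not to be moved: 72 mm across at the rim, 70 mm high. Origin: centre of the underside; z up.
Things that resemble listed ones, but are neither listed nor needed, are in the scene too. What is shaped like the gear_small but pink or purple is not meant. Several things have the shape of the dish_red; the one meant has the colours described above.

How it is judged:
On the way, in this order (a step that is already met when the one before it is completed fails the run):
1. the largest bronze gear lies in the blue dish, flat, still and let go (horizontal distance between gear_large and dish_blue below 0.012 m and z of gear_large in the frame of dish_blue below 0.008 m and angle between gear_large's own z axis and vertical below 0.08 rad and contact force between gear_large and the fingers below 0.1 N and linear speed of gear_large below 0.02 m/s), for 0.2 s.
2. the middle-sized bronze gear lies in the green dish, flat, still and let go (horizontal distance between gear_medium and dish_green below 0.012 m and z of gear_medium in the frame of dish_green below 0.008 m and angle between gear_medium's own z axis and vertical below 0.08 rad and contact force between gear_medium and the fingers below 0.1 N and linear speed of gear_medium below 0.02 m/s), for 0.2 s.
3. the smallest bronze gear lies in the red dish, flat, still and let go (horizontal distance between gear_small and dish_red below 0.012 m and z of gear_small in the frame of dish_red below 0.008 m and angle between gear_small's own z axis and vertical below 0.08 rad and contact force between gear_small and the fingers below 0.1 N and linear speed of gear_small below 0.02 m/s), for 0.2 s.
At the end, for the whole second after the job is handed in: Largest bronze gear in the blue dish, middle-sized in green, smallest in red: each within 12 mm of the dish centre, on its floor (underside below 8 mm), hub up, tilted under 0.08 rad, still, let go. Steel gear, pin, capacitor and cup within 15 mm of their starts (all of step 1 and all of step 2 and all of step 3 and distance of each of gear_steel, drive_pin, capacitor, feed_cup from where it was at the start of the episode below 0.015 m); the robot touches nothing.
It fails at once if a bronze gear is dropped: it falls free, out of the fingers, faster than 0.4 m/s while more than 20 mm above the bench (a drop of about 28 mm or more) ((contact force between gear_large and the fingers below 0.05 N and linear speed of gear_large above 0.4 m/s and height (world z) of gear_large above 0.02 m) or (contact force between gear_medium and the fingers below 0.05 N and linear speed of gear_medium above 0.4 m/s and height (world z) of gear_medium above 0.02 m) or (contact force between gear_small and the fingers below 0.05 N and linear speed of gear_small above 0.4 m/s and height (world z) of gear_small above 0.02 m)).
It fails at once if the steel gear, drive pin, capacitor or feed cup is moved by more than 15 mm or tipped by more than 0.3 rad (distance of any of gear_steel, drive_pin, capacitor, feed_cup from where it was at the start of the episode above 0.015 m or angle between any of gear_steel, drive_pin, capacitor, feed_cup's own z axis and vertical above 0.3 rad).
It also fails if it takes over 86 s, if anything falls off the work surface, if the arm or the gripper's body presses on something with over 40 N, if the wrist force passes 120 N, or if a joint passes its speed limit or range.

## Working session

There is one attempt and no reset: what is moved stays moved. The work goes in short steps, Python scripts to look and compute and a tool call to move; the robot and the scene stay as the last step left them, time stands still between calls to the robot, and variables do not carry over. Pictures are saved under pics/ and viewed, at most 14 in all, crops included, and the job is handed in when it is done.

Besides the shell and the picture viewer there is one more tool, called after ">>>" by a JSON object that holds its "api" and its "payload". play_rows: Moves the arm, as the interface text tells. Shift numbers are shares of 0.03 m and turn numbers shares of 0.1 rad, none past 1 either way. Its arguments: {"type":"object","properties":{"steps":{"type":"array"},"grip_force":{"type":"number"}},"required":["steps"]}

```bash
mkdir -p pics; python3 - <<'E'
from rig import robot
import cv2
o=robot.get_obs(); print(o)
for n in("top","scene"):
    c=robot.camera(n); cv2.imwrite(f"pics/{n}0.png",c["image"][:,:,::-1]); print(n,c["mtx"],c["rvec"],c["tvec"])
E
```

```text
{'time': 0.0, 'q': array([ 1.13250999e+00,  5.28459027e-01,  1.43389682e+00,  2.08356792e-05,
        1.18137047e+00, -1.78501779e-01]), 'joint_velocities': array([ 0.00012079,  0.00126913, -0.00027955,  0.00098178, -0.0013223 ,
       -0.00152708]), 'joint_torque': array([-4.52605200e-04, -4.40040958e+01, -1.76593405e+01,  6.32269029e-02,
        5.83365757e-02, -1.78393720e-04]), 'position': array([0.16020084, 0.60337319, 0.22157775]), 'tool_rot': array([ 1.29531188e-01,  9.91574774e-01, -1.01357913e-03, -3.32994018e-04]), 'ft_force': array([0.17959923, 0.27152153, 0.04091474]), 'moment': array([-0.04268211,  0.03583188, -0.02147645]), 'grip_force': 0.0, 'grip_width': 0.08709622170051981}
top [[491.61956789   0.         307.94314241]
 [  0.         491.61956789 236.21656092]
 [  0.           0.           1.        ]] [ 2.16780818 -2.10690757  0.22785411] [-0.0212034   0.55722349  0.81569839]
scene [[457.7734741    0.         320.59926796]
 [  0.         457.7734741  248.40435431]
 [  0.           0.           1.        ]] [ 2.17233026  1.36078188 -0.43688956] [-0.23615447 -0.37822775  1.11946316]
```

View pics/top0.png

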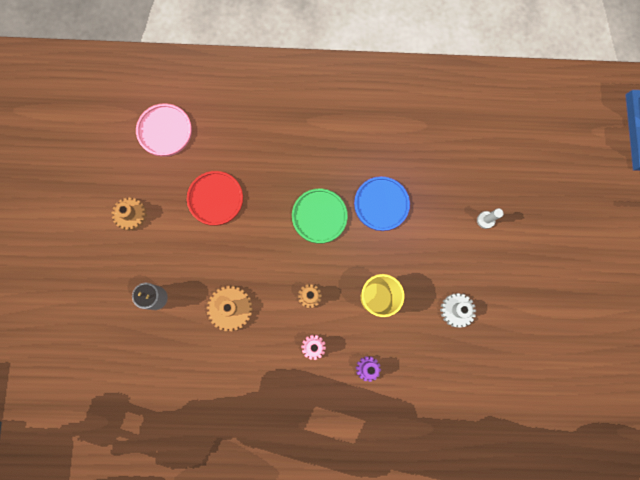

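View pics/scene0.png

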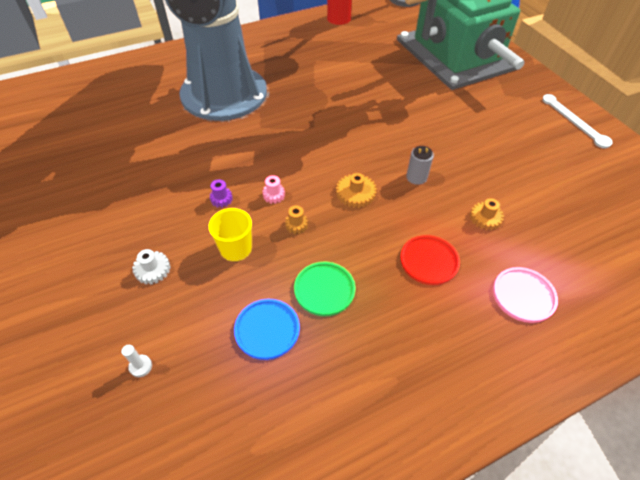

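Top view shows large bronze gear hub at about (228,308), medium at (124,210), small at (310,295). The dishes are at red (215,198), green (320,216) and blue (382,204). In the scene view the hubs are at large (357,178), medium (491,204) and small (296,211).

```bash
cat > h.py <<'E'
import numpy as np, cv2
from rig import robot
def cast(c,uv,z):
    R=cv2.Rodrigues(c["rvec"])[0]; C=-R.T@np.ravel(c["tvec"])
    d=R.T@np.linalg.inv(c["mtx"])@np.array([*uv,1.]); return (C+d*(z-C[2])/d[2])
def bore(c,p,r=7,thr=70):
    m=np.zeros(c["image"].shape[:2],np.uint8); cv2.circle(m,p,r,255,-1)
    m&=np.uint8(c["image"].max(2)<thr)*255
    M=cv2.moments(m,True); return (M["m10"]/max(M["m00"],1),M["m01"]/max(M["m00"],1)),int(M["m00"])
HUE={"blue":(100,125),"green":(50,80),"red":(0,4)}
def dish(c,n,p):
    h=cv2.cvtColor(c["image"],cv2.COLOR_RGB2HSV); lo,hi=HUE[n]
    m=cv2.inRange(h,(lo,150,90),(hi,255,255))
    if n=="red": m|=cv2.inRange(h,(175,150,90),(180,255,255))
    k=[x for x in cv2.findContours(m,cv2.RETR_EXTERNAL,cv2.CHAIN_APPROX_NONE)[0] if len(x)>20 and cv2.pointPolygonTest(x,p,False)>=0]
    return cv2.fitEllipse(cv2.convexHull(k[0])) if k else None
E
python3 - <<'E'
from h import *
np.set_printoptions(precision=4,suppress=True)
T=robot.camera("top");S=robot.camera("scene")
for n,a,b in(("large",(228,308),(357,178)),("medium",(124,210),(491,204)),("small",(310,295),(296,211))):
    for c,p in((T,a),(S,b)):
        uv,k=bore(c,p); print(n,np.round(uv,1),k,cast(c,uv,.042))
for n,a,b in(("blue",(382,204),(267,329)),("green",(320,216),(324,289)),("red",(215,198),(430,260))):
    for c,p in((T,a),(S,b)):
        e=dish(c,n,p); print(n,np.round(e[0]+e[1],1),cast(c,e[0],.010))
for n,p,z in(("cup",(383,296),.07),("cap",(145,294),.076),("steel",(464,310),.042),("pin",(498,213),.064),("pink",(314,348),.042),("purple",(370,370),.042)): print(n,cast(T,p,z))
E
```

```text
large [227.  307.4] 25 [0.4299 0.1312 0.042 ]
large [357.  177.5] 6 [0.4285 0.1322 0.042 ]
medium [122.5 209. ] 26 [0.5983 0.3261 0.042 ]
medium [492.2 203.4] 5 [0.5973 0.3279 0.042 ]
small [310.  294.5] 26 [ 0.456  -0.0118  0.042 ]
small [295.5 210.5] 8 [ 0.4545 -0.011   0.042 ]
blue [381.6 203.3  52.8  54.6] [ 0.6328 -0.1434  0.01  ]
blue [266.4 329.2  58.5  64.7] [ 0.6382 -0.1459  0.01  ]Traceback (most recent call last):
  File "<stdin>", line 9, in <module>
TypeError: 'NoneType' object is not subscriptable
```

```bash
sed -i 's/"green":(50,80),"red":(0,4)/"green":(45,90),"red":(0,6)/; s/,150,90),(hi/,120,60),(hi/' h.py
python3 - <<'E'
from h import *
np.set_printoptions(precision=4,suppress=True)
T=robot.camera("top");S=robot.camera("scene")
for c in(T,S):
    R=cv2.Rodrigues(c["rvec"])[0]; print(-R.T@np.ravel(c["tvec"]))
for n,a,b in(("blue",(382,204),(267,329)),("green",(320,216),(324,289)),("red",(215,198),(430,260))):
    for c,p in((T,a),(S,b)):
        e=dish(c,n,p)
        if e is None: print(n,cv2.cvtColor(c["image"],cv2.COLOR_RGB2HSV)[p[1],p[0]]);continue
        print(n,np.round(e[0]+e[1],1),cast(c,e[0],.010), 'width',np.linalg.norm(cast(c,(e[0][0]-e[1][0]/2,e[0][1]),.01)-cast(c,(e[0][0]+e[1][0]/2,e[0][1]),.01)))
for n,p,z in(("cup",(383,296),.07),("cap",(145,294),.076),("steel",(464,310),.042),("pin",(498,213),.064),("pink",(314,348),.042),("purple",(370,370),.042)): print(n,cast(T,p,z))
E
```

```text
[0.3985 0.0169 0.904 ]
[ 0.9716 -0.2187  0.6783]
blue [381.7 203.2  53.1  55.3] [ 0.6329 -0.1436  0.01  ] width 0.10049716292214991
blue [266.4 329.2  59.3  66. ] [ 0.6382 -0.1459  0.01  ] width 0.09489734977724608
green [319.3 215.5  53.6  54.5] [ 0.6053 -0.0265  0.01  ] width 0.10019466705708584
green [324.2 288.3  53.8  61.3] [ 0.6098 -0.0283  0.01  ] width 0.0918014930468108
red [214.4 197.7  54.8  57. ] [0.633  0.1701 0.01  ] width 0.10165052966569559
red [429.6 259.8  49.2  60.8] [0.6383 0.1676 0.01  ] width 0.08817322680913103
cup [ 0.4551 -0.1348  0.07  ]
cap [0.447  0.2634 0.076 ]
steel [ 0.4365 -0.2825  0.042 ]
pin [ 0.6078 -0.3415  0.064 ]
pink [ 0.3651 -0.0209  0.042 ]
purple [ 0.3308 -0.1173  0.042 ]
```

```bash
cat >> h.py <<'E'
from scipy.spatial.transform import Rotation as Ro
P=dict(large=(.4292,.1317),medium=(.598,.327),small=(.4553,-.0114),blue=(.634,-.144),green=(.6065,-.027),red=(.6345,.1693))
def go(n,z):
    o=robot.get_obs(); R=Ro.from_quat(o["tool_rot"]).as_matrix()
    d=R.T@(np.array([*P[n],z])-o["position"]); print(round(o["time"],2),"pos",o["position"].round(4),"units",(d/.03).round(2),"w",round(o["grip_width"],4),"f",round(o["grip_force"],1),"tz",R[:,2].round(3))
E
python3 -c "
from h import *
go('large',.12)"
```

```text
0.3 pos [0.1604 0.6038 0.2222] units [-12.7  -12.91   3.41] w 0.0873 f 0.0 tz [-0.    -0.001 -1.   ]
```

>>> {"api": "play_rows", "payload": {"steps": [1,-0.64,-0.65,0.17,0,1,-0.64,-0.65,0.17,0,1,-0.64,-0.65,0.17,0,1,-0.64,-0.65,0.17,0,1,-0.64,-0.65,0.17,0,1,-0.64,-0.65,0.17,0,1,-0.64,-0.65,0.17,0,1,-0.64,-0.65,0.17,0,1,-0.64,-0.65,0.17,0,1,-0.64,-0.65,0.17,0], "grip_force": 30}}

```text
time: 1.3
position: [0.2966, 0.3654, 0.1716]
tool_rot: [0.129, 0.992, 0.0, 0.0]
ft_force: [0.9, -0.2, 0.2]
grip_width: 0.0865
grip_force: 0.0
```

>>> {"api": "play_rows", "payload": {"steps": [1,-0.7,-0.7,0.2,0,1,-0.7,-0.7,0.2,0,1,-0.7,-0.7,0.2,0,1,-0.7,-0.7,0.2,0,1,-0.7,-0.7,0.2,0,1,-0.7,-0.7,0.2,0,1,-0.7,-0.7,0.2,0,1,-0.7,-0.7,0.2,0,1,-0.7,-0.7,0.2,0,1,0,0,0,0]}}

```text
time: 2.3
position: [0.4329, 0.1326, 0.1172]
tool_rot: [0.132, 0.991, -0.0, 0.001]
ft_force: [0.2, 0.5, 0.8]
grip_width: 0.087
grip_force: 0.0
```

```bash
python3 -c "
from h import *
go('large',.019)
c=robot.camera('wrist'); cv2.imwrite('pics/w1.png',c['image'][:,:,::-1])
T=robot.camera('top');cv2.imwrite('pics/t1.png',T['image'][:,:,::-1])
go('large',.019)"
```

```text
2.3 pos [0.4329 0.1326 0.1172] units [ 0.12 -0.06  3.27] w 0.087 f 0.0 tz [ 0.002 -0.    -1.   ]
2.4 pos [0.4302 0.1346 0.1175] units [ 0.01 -0.1   3.28] w 0.0868 f 0.0 tz [-0.001  0.    -1.   ]
```

View pics/w1.png

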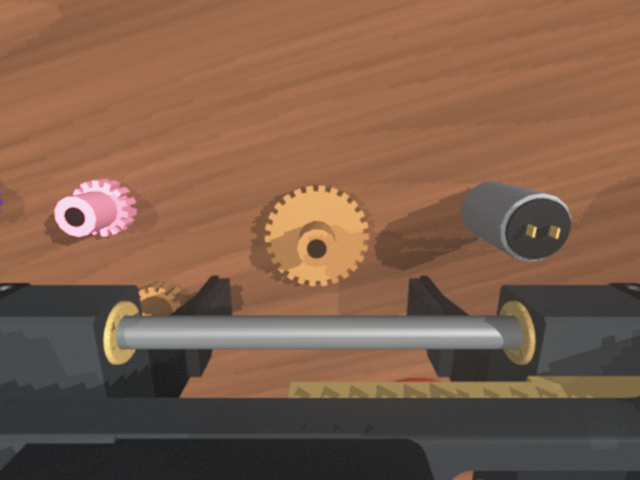

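The wrist view shows the large gear's bore at (316,248), centred between the fingers. Descending.

>>> {"api": "play_rows", "payload": {"steps": [1,0,-0.06,0.5,0,1,0,0,0.5,0,1,0,0,0.5,0,1,0,0,0.5,0,1,0,0,0.5,0,1,0,0,0.4,0,1,0,0,0.25,0,1,0,0,0.12,0,1,0,0,0,0,1,0,0,0,0]}}

```text
time: 3.4
position: [0.4297, 0.1335, 0.0198]
tool_rot: [0.129, 0.992, 0.0, 0.0]
ft_force: [-0.2, -0.5, -0.4]
grip_width: 0.0868
grip_force: 0.0
```

>>> {"api": "play_rows", "payload": {"steps": [-1,0,0,0,0,-1,0,0,0,0,-1,0,0,0,0,-1,0,0,0,0,-1,0,0,0,0,-1,0,0,0,0,-1,0,0,0,0,-1,0,0,0,0,-1,0,0,0,0,-1,0,0,0,0], "grip_force": 35}}

```text
time: 4.4
position: [0.4294, 0.1331, 0.0194]
tool_rot: [0.129, 0.992, -0.0, -0.0]
ft_force: [-0.3, -1.5, 0.1]
grip_width: 0.0272
grip_force: 35.0
```

```bash
python3 -c "
from h import *
go('large',.019)
go('blue',.12)"
```

```text
4.4 pos [0.4294 0.1331 0.0194] units [-0.01 -0.05  0.01] w 0.0272 f 35.0 tz [-0.001 -0.    -1.   ]
4.4 pos [0.4294 0.1331 0.0194] units [-8.96 -7.18 -3.35] w 0.0272 f 35.0 tz [-0.001 -0.    -1.   ]
```

>>> {"api": "play_rows", "payload": {"steps": [-1,0,0,-0.3,0,-1,0,0,-0.7,0,-1,0,0,-0.8,0,-1,0,0,-0.8,0,-1,-0.3,-0.24,-0.7,0,-1,-0.6,-0.48,-0.05,0,-1,-0.7,-0.56,0,0,-1,-0.7,-0.56,0,0,-1,-0.7,-0.56,0,0,-1,-0.7,-0.56,0,0]}}

```text
time: 5.4
position: [0.5134, 0.0185, 0.1197]
tool_rot: [0.13, 0.992, 0.0, -0.001]
ft_force: [0.5, 1.0, -6.4]
grip_width: 0.0273
grip_force: 35.0
```

>>> {"api": "play_rows", "payload": {"steps": [-1,-0.7,-0.56,0,0,-1,-0.7,-0.56,0,0,-1,-0.7,-0.56,0,0,-1,-0.7,-0.56,0,0,-1,-0.7,-0.56,0,0,-1,-0.7,-0.56,0,0,-1,-0.6,-0.48,0,0,-1,-0.4,-0.32,0,0,-1,0,0,0,0,-1,0,0,0,0]}}

```text
time: 6.4
position: [0.631, -0.1407, 0.1189]
tool_rot: [0.13, 0.992, 0.001, -0.002]
ft_force: [0.1, -0.2, -6.9]
grip_width: 0.027
grip_force: 35.0
```

```bash
python3 -c "
from h import *
go('blue',.024)
c=robot.camera('scene'); cv2.imwrite('pics/s2.png',c['image'][:,:,::-1])
go('blue',.024)"
```

```text
6.4 pos [ 0.631  -0.1407  0.1189] units [-0.14 -0.08  3.16] w 0.027 f 35.0 tz [-0.004  0.002 -1.   ]
6.45 pos [ 0.6308 -0.1403  0.119 ] units [-0.15 -0.1   3.17] w 0.027 f 35.0 tz [-0.004  0.002 -1.   ]
```

View pics/s2.png

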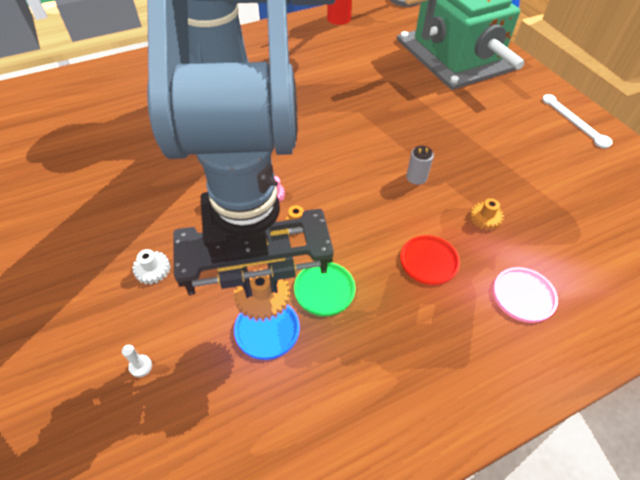

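The gear hangs level at (262,290), over the blue dish at (267,329). Lowering.

>>> {"api": "play_rows", "payload": {"steps": [-1,-0.15,-0.1,0.3,0,-1,0,0,0.5,0,-1,0,0,0.5,0,-1,0,0,0.5,0,-1,0,0,0.5,0,-1,0,0,0.4,0,-1,0,0,0.2,0,-1,0,0,0.15,0,-1,0,0,0,0,-1,0,0,0,0]}}

```text
time: 7.45
position: [0.6369, -0.146, 0.029]
tool_rot: [0.13, 0.992, -0.0, 0.001]
ft_force: [0.2, 0.1, -6.1]
grip_width: 0.0275
grip_force: 35.0
```

```bash
python3 -c "
from h import *
go('blue',.0235);print(robot.get_obs()['ft_force'])"
```

```text
7.45 pos [ 0.6369 -0.146   0.029 ] units [0.11 0.04 0.18] w 0.0275 f 35.0 tz [ 0.001 -0.    -1.   ]
[ 0.17112696  0.12626127 -6.0986476 ]
```

>>> {"api": "play_rows", "payload": {"steps": [-1,0.08,0.03,0.06,0,-1,0,0,0.05,0,-1,0,0,0.04,0,-1,0,0,0.03,0,-1,0,0,0,0,-1,0,0,0,0,-1,0,0,0,0,-1,0,0,0,0,-1,0,0,0,0,-1,0,0,0,0]}}

```text
time: 8.45
position: [0.6344, -0.1443, 0.0235]
tool_rot: [0.13, 0.992, -0.0, 0.0]
ft_force: [-1.7, 1.3, 1.7]
grip_width: 0.027
grip_force: 35.0
```

>>> {"api": "play_rows", "payload": {"steps": [0.2,0,0,0,0,1,0,0,0,0,1,0,0,0,0,1,0,0,0,0,1,0,0,0,0,1,0,0,0,0,1,0,0,0,0,1,0,0,-0.4,0,1,0,0,-0.8,0,1,0,0,-0.8,0]}}

```text
time: 9.45
position: [0.6341, -0.1442, 0.084]
tool_rot: [0.13, 0.992, 0.0, -0.0]
ft_force: [0.8, 0.1, 0.3]
grip_width: 0.0863
grip_force: 0.0
```

```bash
python3 -c "
from h import *
go('medium',.12)
c=robot.camera('wrist'); cv2.imwrite('pics/w3.png',c['image'][:,:,::-1])"
```

```text
9.45 pos [ 0.6341 -0.1442  0.084 ] units [ 5.2  14.87 -1.2 ] w 0.0863 f 0.0 tz [-0.001  0.    -1.   ]
```

View pics/w3.png

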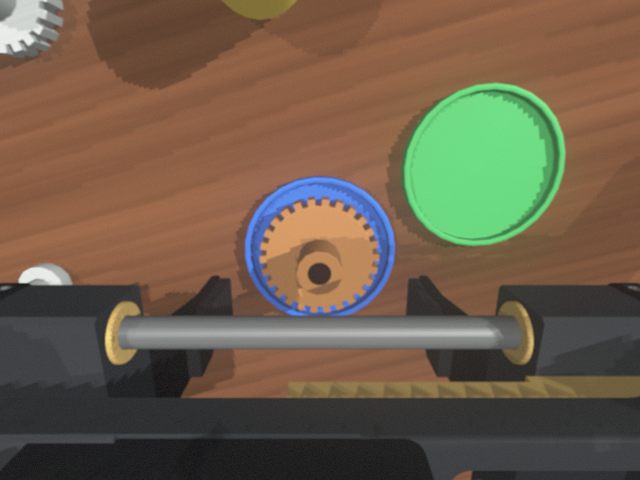

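The large gear lies flat in the blue dish: disc centre near (320,254), dish near (321,247), bore at (319,273). I'll check centring by numbers.

```bash
python3 -c "
from h import *
c=robot.camera('wrist')
uv,k=bore(c,(319,273),14); print(uv,k,cast(c,uv,.046))
h=cv2.cvtColor(c['image'],cv2.COLOR_RGB2HSV)
m=cv2.inRange(h,(100,120,60),(125,255,255)); x=max(cv2.findContours(m,cv2.RETR_EXTERNAL,cv2.CHAIN_APPROX_NONE)[0],key=cv2.contourArea)
e=cv2.fitEllipse(cv2.convexHull(x)); print(e,cast(c,e[0],.010))
g=max(cv2.findContours(cv2.inRange(h,(45,120,60),(90,255,255)),0,1)[0],key=cv2.contourArea);e=cv2.fitEllipse(cv2.convexHull(g)); print(e,cast(c,e[0],.010))
go('medium',.12)
"
```

```text
(319.29487179487177, 266.65811965811963) 234 [ 0.63633314 -0.14517596  0.046     ]
((319.8369445800781, 240.7653350830078), (140.9542999267578, 146.7238311767578), 88.83992004394531) [ 0.63079219 -0.14333481  0.01      ]
((481.11431884765625, 158.2197723388672), (148.64723205566406, 166.646484375), 43.56032180786133) [ 0.6035205 -0.0270446  0.01     ]
9.55 pos [ 0.6372 -0.1454  0.0874] units [ 5.29 14.88 -1.15] w 0.0866 f 0.0 tz [ 0.008 -0.003 -1.   ]
```

>>> {"api": "play_rows", "payload": {"steps": [1,0.1,0.3,-0.3,0,1,0.27,0.75,-0.4,0,1,0.27,0.75,-0.4,0,1,0.27,0.75,0,0,1,0.27,0.75,0,0,1,0.27,0.75,0,0,1,0.27,0.75,0,0,1,0.27,0.75,0,0,1,0.27,0.75,0,0,1,0.27,0.75,0,0]}}

```text
time: 10.55
position: [0.6139, 0.0813, 0.1153]
tool_rot: [0.129, 0.992, 0.0, -0.001]
ft_force: [0.7, 0.3, -0.2]
grip_width: 0.087
grip_force: 0.0
```

>>> {"api": "play_rows", "payload": {"steps": [1,0.27,0.77,0,0,1,0.27,0.77,0,0,1,0.27,0.77,0,0,1,0.27,0.77,0,0,1,0.27,0.77,0,0,1,0.27,0.77,0,0,1,0.27,0.77,0,0,1,0.27,0.77,0,0,1,0.27,0.77,0,0,1,0.2,0.57,0,0]}}

```text
time: 11.55
position: [0.5952, 0.3191, 0.1153]
tool_rot: [0.129, 0.992, -0.0, -0.001]
ft_force: [-0.7, 0.5, -0.5]
grip_width: 0.087
grip_force: 0.0
```

```bash
python3 -c "
from h import *
go('medium',.019)
c=robot.camera('wrist'); cv2.imwrite('pics/w4.png',c['image'][:,:,::-1])
T=robot.camera('top');cv2.imwrite('pics/t4.png',T['image'][150:360,60:520,::-1])
e=dish(T,'blue',(382,190)); print(e, e and cast(T,e[0],.01)); uv,k=bore(T,(382,202),12);print(uv,k,cast(T,uv,.046))
go('medium',.019)"
```

```text
11.55 pos [0.5952 0.3191 0.1153] units [-0.03  0.28  3.21] w 0.087 f 0.0 tz [-0.002 -0.    -1.   ]
((381.5323486328125, 203.21463012695312), (52.94622039794922, 54.657081604003906), 110.90055847167969) [ 0.63291516 -0.14334876  0.01      ]
(385.5, 196.78571428571428) 28 [ 0.63572237 -0.14414104  0.046     ]
11.65 pos [0.5955 0.3198 0.1155] units [-0.02  0.25  3.22] w 0.0869 f 0.0 tz [-0.001  0.    -1.   ]
```

View pics/w4.png

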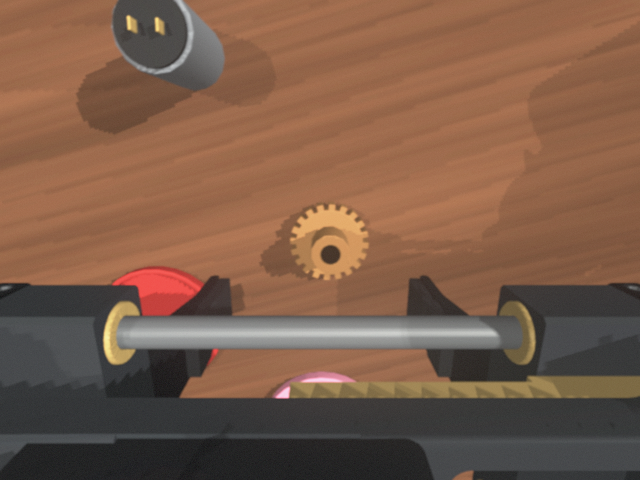

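View pics/t4.png

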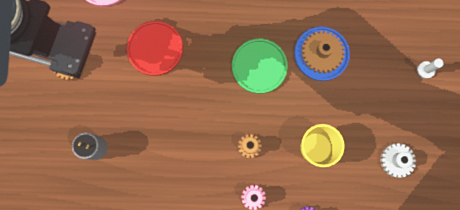

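The top crop shows the large gear centred in the blue dish (3 mm off by numbers). The wrist view shows the medium gear's bore at (330,253), which matches the remaining +0.25 in y. Descending.

>>> {"api": "play_rows", "payload": {"steps": [1,0,0.24,0.5,0,1,0,0,0.5,0,1,0,0,0.5,0,1,0,0,0.5,0,1,0,0,0.5,0,1,0,0,0.4,0,1,0,0,0.2,0,1,0,0,0.1,0,1,0,0,0,0,1,0,0,0,0]}}

```text
time: 12.65
position: [0.5992, 0.3245, 0.0207]
tool_rot: [0.13, 0.992, 0.0, 0.001]
ft_force: [-0.3, 0.1, 0.6]
grip_width: 0.087
grip_force: 0.0
```

>>> {"api": "play_rows", "payload": {"steps": [-1,0,0,0,0,-1,0,0,0,0,-1,0,0,0,0,-1,0,0,0,0,-1,0,0,0,0,-1,0,0,0,0,-1,0,0,0,0,-1,0,0,0,0,-1,0,0,0,0,-1,0,0,0,0], "grip_force": 30}}

```text
time: 13.65
position: [0.5988, 0.3245, 0.02]
tool_rot: [0.13, 0.992, 0.0, 0.0]
ft_force: [0.2, 1.4, -0.8]
grip_width: 0.0273
grip_force: 30.0
```

```bash
sed -i 's/green=(.6065/green=(.605/;s/red=(.6345/red=(.6335/' h.py; python3 -c "
from h import *
go('green',.11)"
```

```text
13.65 pos [0.5988 0.3245 0.02  ] units [ -3.21 -11.27  -3.  ] w 0.0273 f 30.0 tz [ 0.  0. -1.]
```

>>> {"api": "play_rows", "payload": {"steps": [-1,0,0,-0.3,0,-1,0,0,-0.7,0,-1,0,0,-0.8,0,-1,0,0,-0.7,0,-1,-0.08,-0.3,-0.5,0,-1,-0.2,-0.7,0,0,-1,-0.22,-0.77,0,0,-1,-0.22,-0.77,0,0,-1,-0.22,-0.77,0,0,-1,-0.22,-0.77,0,0]}}

```text
time: 14.65
position: [0.6, 0.1952, 0.1099]
tool_rot: [0.13, 0.992, -0.0, -0.001]
ft_force: [0.5, 0.1, -3.6]
grip_width: 0.027
grip_force: 30.0
```

>>> {"api": "play_rows", "payload": {"steps": [-1,-0.24,-0.85,0,0,-1,-0.24,-0.85,0,0,-1,-0.24,-0.85,0,0,-1,-0.24,-0.85,0,0,-1,-0.24,-0.85,0,0,-1,-0.24,-0.85,0,0,-1,-0.24,-0.8,0,0,-1,-0.24,-0.77,0,0,-1,-0.14,-0.5,0,0,-1,0,0,0,0]}}

```text
time: 15.65
position: [0.6051, -0.0292, 0.1101]
tool_rot: [0.131, 0.991, -0.0, -0.0]
ft_force: [-0.2, -0.6, -3.0]
grip_width: 0.0273
grip_force: 30.0
```

```bash
python3 -c "
from h import *
go('green',.024);robot.camera('top');robot.camera('top');go('green',.024)"
```

```text
15.65 pos [ 0.6051 -0.0292  0.1101] units [0.02 0.07 2.87] w 0.0273 f 30.0 tz [-0.    -0.001 -1.   ]
15.75 pos [ 0.6047 -0.0266  0.1099] units [-0.02 -0.01  2.86] w 0.0273 f 30.0 tz [-0.001  0.001 -1.   ]
```

>>> {"api": "play_rows", "payload": {"steps": [-1,0,0,0.3,0,-1,0,0,0.5,0,-1,0,0,0.5,0,-1,0,0,0.5,0,-1,0,0,0.4,0,-1,0,0,0.3,0,-1,0,0,0.15,0,-1,0,0,0.06,0,-1,0,0,0,0,-1,0,0,0,0]}}

```text
time: 16.75
position: [0.6058, -0.0269, 0.0293]
tool_rot: [0.13, 0.992, -0.0, 0.001]
ft_force: [0.8, 0.6, -3.0]
grip_width: 0.0274
grip_force: 30.0
```

```bash
python3 -c "
from h import *
go('green',.024);robot.camera('top');robot.camera('top');go('green',.024);print(robot.get_obs()['ft_force'])"
```

```text
16.75 pos [ 0.6058 -0.0269  0.0293] units [ 0.03 -0.01  0.18] w 0.0274 f 30.0 tz [ 0.001 -0.    -1.   ]
16.85 pos [ 0.6058 -0.0269  0.0294] units [ 0.02 -0.01  0.18] w 0.0272 f 30.0 tz [ 0.001 -0.    -1.   ]
[ 0.05888198  0.47371578 -2.57012589]
```

>>> {"api": "play_rows", "payload": {"steps": [-1,0,0,0.06,0,-1,0,0,0.05,0,-1,0,0,0.04,0,-1,0,0,0.03,0,-1,0,0,0,0,-1,0,0,0,0,-1,0,0,0,0,-1,0,0,0,0,-1,0,0,0,0,-1,0,0,0,0]}}

```text
time: 17.85
position: [0.6053, -0.0267, 0.024]
tool_rot: [0.129, 0.992, -0.0, 0.0]
ft_force: [-2.6, 1.4, 5.7]
grip_width: 0.0274
grip_force: 30.0
```

>>> {"api": "play_rows", "payload": {"steps": [0.2,0,0,0,0,1,0,0,0,0,1,0,0,0,0,1,0,0,0,0,1,0,0,0,0,1,0,0,0,0,1,0,0,0,0,1,0,0,-0.4,0,1,0,0,-0.8,0,1,0,0,-0.8,0]}}

```text
time: 18.85
position: [0.605, -0.0266, 0.0843]
tool_rot: [0.13, 0.992, 0.0, -0.0]
ft_force: [0.7, -1.1, 0.6]
grip_width: 0.0863
grip_force: 0.0
```

>>> {"api": "play_rows", "payload": {"steps": [1,0,0,-0.6,0,1,0,0,-0.4,0,1,0,0,0,0,1,0,0,0,0,1,0,0,0,0,1,0,0,0,0,1,0,0,0,0,1,0,0,0,0,1,0,0,0,0,1,0,0,0,0]}}

```text
time: 19.85
position: [0.6053, -0.0267, 0.1132]
tool_rot: [0.13, 0.992, 0.0, -0.0]
ft_force: [-0.1, 0.0, 0.2]
grip_width: 0.0872
grip_force: 0.0
```

```bash
python3 -c "
from h import *
c=robot.camera('wrist'); cv2.imwrite('pics/w5.png',c['image'][:,:,::-1])
h=cv2.cvtColor(c['image'],cv2.COLOR_RGB2HSV)
g=max(cv2.findContours(cv2.inRange(h,(45,120,60),(90,255,255)),0,1)[0],key=cv2.contourArea);e=cv2.fitEllipse(cv2.convexHull(g)); print(e,cast(c,e[0],.010))
uv,k=bore(c,(319,253),14); print(uv,k,cast(c,uv,.046))
go('small',.11)"
```

```text
((319.4735107421875, 238.30946350097656), (127.4930191040039, 131.4490203857422), 89.33369445800781) [ 0.60337572 -0.02606455  0.01      ]
(318.76635514018693, 254.10280373831776) 214 [ 0.60426475 -0.02682626  0.046     ]
19.9 pos [ 0.6053 -0.0267  0.1133] units [ 4.96 -0.79  0.11] w 0.0874 f 0.0 tz [-0. -0. -1.]
```

View pics/w5.png

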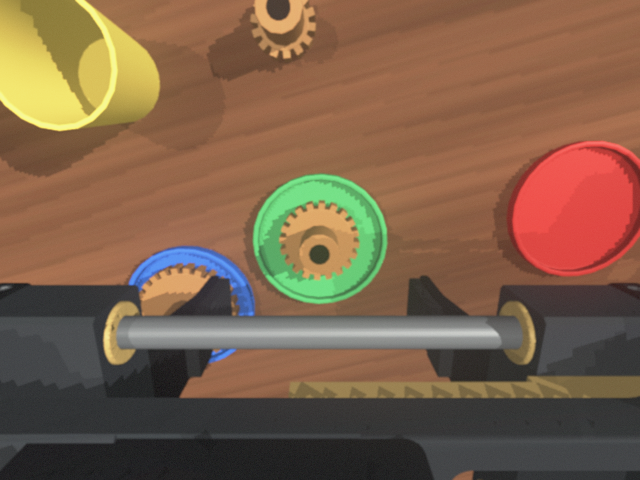

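The medium gear is centred in the green dish (bore (319,254), about 1 mm off). On to the small gear.

>>> {"api": "play_rows", "payload": {"steps": [1,0.3,-0.05,0,0,1,0.7,-0.11,0,0,1,0.8,-0.13,0,0,1,0.8,-0.13,0,0,1,0.8,-0.13,0,0,1,0.8,-0.13,0,0,1,0.5,-0.08,0,0,1,0.26,-0.03,0,0,1,0,0,0,0,1,0,0,0,0]}}

```text
time: 20.9
position: [0.4565, -0.0117, 0.1136]
tool_rot: [0.13, 0.992, -0.0, 0.001]
ft_force: [0.4, -0.1, -0.1]
grip_width: 0.0871
grip_force: 0.0
```

```bash
python3 -c "
from h import *
robot.camera('top'); c=robot.camera('wrist'); cv2.imwrite('pics/w6.png',c['image'][:,:,::-1])
uv,k=bore(c,(319,253),16); print(uv,k,cast(c,uv,.042))
go('small',.0195)"
```

```text
(319.23893805309734, 251.83185840707964) 226 [ 0.45582997 -0.01156322  0.042     ]
21.0 pos [ 0.4568 -0.0118  0.1135] units [ 0.06 -0.    3.13] w 0.087 f 0.0 tz [ 0.002 -0.001 -1.   ]
```

View pics/w6.png

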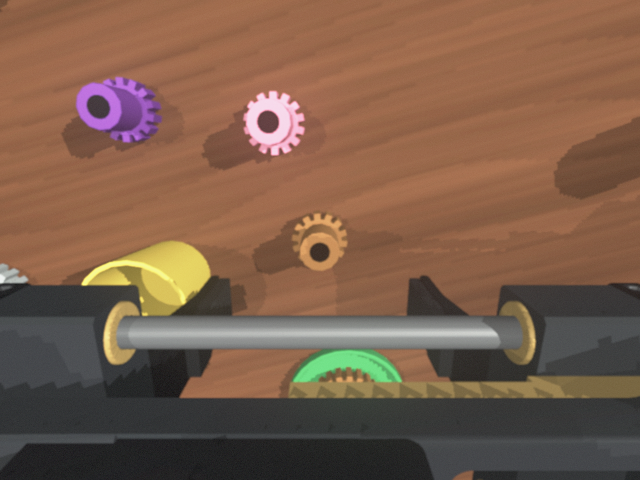

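The small gear's bore at (319,252) is centred. The cup is to the left at (150,280), so I'll descend with the fingers part-closed.

>>> {"api": "play_rows", "payload": {"steps": [0.4,0,0,0.2,0,0.4,0,0,0.4,0,0.4,0.02,0,0.5,0,0.4,0,0,0.5,0,0.4,0,0,0.5,0,0.4,0,0,0.5,0,0.4,0,0,0.3,0,0.4,0,0,0.2,0,0.4,0,0,0.03,0,0.4,0,0,0,0]}}

```text
time: 22.0
position: [0.455, -0.0113, 0.0195]
tool_rot: [0.13, 0.992, -0.0, 0.0]
ft_force: [1.4, -0.1, 0.5]
grip_width: 0.061
grip_force: 0.0
```

>>> {"api": "play_rows", "payload": {"steps": [0.4,0,0,0,0,-1,0,0,0,0,-1,0,0,0,0,-1,0,0,0,0,-1,0,0,0,0,-1,0,0,0,0,-1,0,0,0,0,-1,0,0,0,0,-1,0,0,0,0,-1,0,0,0,0]}}

```text
time: 23.0
position: [0.4549, -0.0112, 0.0195]
tool_rot: [0.13, 0.992, 0.0, 0.0]
ft_force: [-0.8, 0.4, 1.7]
grip_width: 0.0271
grip_force: 30.0
```

```bash
python3 -c "
from h import *
go('red',.11)"
```

```text
23.0 pos [ 0.4549 -0.0112  0.0195] units [-4.21  7.34 -3.02] w 0.0271 f 30.0 tz [ 0. -0. -1.]
```

>>> {"api": "play_rows", "payload": {"steps": [-1,0,0,-0.3,0,-1,0,0,-0.7,0,-1,0,0,-0.8,0,-1,0,0,-0.7,0,-1,-0.1,0.17,-0.5,0,-1,-0.3,0.52,0,0,-1,-0.4,0.7,0,0,-1,-0.4,0.7,0,0,-1,-0.4,0.7,0,0,-1,-0.4,0.7,0,0]}}

```text
time: 24.0
position: [0.5397, 0.0753, 0.1097]
tool_rot: [0.129, 0.992, -0.0, -0.001]
ft_force: [-0.3, -0.7, -2.5]
grip_width: 0.0274
grip_force: 30.0
```

>>> {"api": "play_rows", "payload": {"steps": [-1,-0.4,0.7,0,0,-1,-0.4,0.7,0,0,-1,-0.4,0.7,0,0,-1,-0.4,0.7,0,0,-1,-0.4,0.7,0,0,-1,-0.21,0.36,0,0,-1,0,0,0,0,-1,0,0,0,0,-1,0,0,0,0,-1,0,0,0,0]}}

```text
time: 25.0
position: [0.6326, 0.1685, 0.1094]
tool_rot: [0.13, 0.992, -0.0, -0.001]
ft_force: [0.4, 0.1, -1.7]
grip_width: 0.0273
grip_force: 30.0
```

```bash
python3 -c "
from h import *
go('red',.0235)"
```

```text
25.0 pos [0.6326 0.1685 0.1094] units [-0.02  0.03  2.86] w 0.0273 f 30.0 tz [-0.001 -0.    -1.   ]
```

>>> {"api": "play_rows", "payload": {"steps": [-1,0,0,0.3,0,-1,0,0,0.5,0,-1,0,0,0.5,0,-1,0,0,0.5,0,-1,0,0,0.4,0,-1,0,0,0.3,0,-1,0,0,0.15,0,-1,0,0,0.05,0,-1,0,0,0,0,-1,0,0,0,0]}}

```text
time: 26.0
position: [0.6341, 0.1695, 0.0291]
tool_rot: [0.129, 0.992, 0.0, 0.001]
ft_force: [-0.3, -1.5, -1.0]
grip_width: 0.0275
grip_force: 30.0
```

```bash
python3 -c "
from h import *
robot.camera('top');robot.camera('top');go('red',.0235)"
```

```text
26.1 pos [0.6341 0.1695 0.0292] units [ 0.02 -0.01  0.19] w 0.0272 f 30.0 tz [ 0.001  0.    -1.   ]
```

>>> {"api": "play_rows", "payload": {"steps": [-1,0,0,0.06,0,-1,0,0,0.05,0,-1,0,0,0.04,0,-1,0,0,0.03,0,-1,0,0,0.01,0,-1,0,0,0,0,-1,0,0,0,0,-1,0,0,0,0,-1,0,0,0,0,-1,0,0,0,0]}}

```text
time: 27.1
position: [0.6335, 0.1694, 0.0235]
tool_rot: [0.129, 0.992, -0.0, 0.0]
ft_force: [-2.0, -0.1, 5.7]
grip_width: 0.0269
grip_force: 30.0
```

>>> {"api": "play_rows", "payload": {"steps": [0.2,0,0,0,0,1,0,0,0,0,1,0,0,0,0,1,0,0,0,0,1,0,0,0,0,1,0,0,0,0,1,0,0,0,0,1,0,0,-0.4,0,1,0,0,-0.8,0,1,0,0,-0.8,0]}}

```text
time: 28.1
position: [0.6333, 0.1694, 0.0837]
tool_rot: [0.13, 0.992, -0.0, -0.0]
ft_force: [0.1, 0.5, -0.4]
grip_width: 0.0864
grip_force: 0.0
```

>>> {"api": "play_rows", "payload": {"steps": [1,0,0.3,-0.8,0,1,0,0.8,-0.8,0,1,0,0.9,-0.5,0,1,0,0.9,0,0,1,0,0.9,0,0,1,0,0.9,0,0,1,0,0.9,0,0,1,0,0.5,0,0,1,0,0,0,0,1,0,0,0,0]}}

```text
time: 29.1
position: [0.6802, 0.346, 0.1461]
tool_rot: [0.129, 0.992, -0.0, -0.0]
ft_force: [0.4, -0.3, -0.1]
grip_width: 0.087
grip_force: 0.0
```

```bash
python3 -c "
from h import *
T=robot.camera('top');cv2.imwrite('pics/t7.png',T['image'][:,:,::-1])
for n,p,q in(('blue',(386,197),(382,204)),('green',(321,209),(320,216)),('red',(214,191),(215,198))):
    uv,k=bore(T,p); e=dish(T,n,q); print(n,k,cast(T,uv,.046)[:2], e and cast(T,e[0],.01)[:2])
go('red',.1)"
```

```text
blue 27 [ 0.6358123  -0.14430994] [ 0.63281233 -0.14330205]
green 26 [ 0.60473442 -0.02655995] [ 0.60535647 -0.02640886]
red 6 [0.63548325 0.16951478] [0.63300173 0.17010789]
29.15 pos [0.6802 0.3454 0.1461] units [-0.   -6.07  1.54] w 0.087 f 0.0 tz [-0.    -0.001 -1.   ]
```

View pics/t7.png

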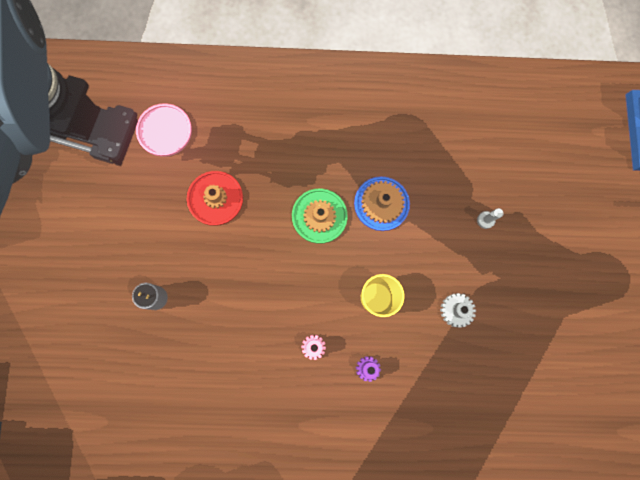

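The top view shows all three gears centred in their dishes, at (214,196), (320,214) and (383,201). The steel gear, pin, capacitor and cup stand where they were, and the arm is clear.

```bash
python3 -c "
from rig import robot
print(robot.hand_in())"
```

```text
the job is handed in; nothing more can be done
None
```

The job is handed in at about 29 s of the 86 s allowed (no verdict came back): the large gear is in the blue dish, the medium in the green and the small in the red, each let go flat and within about 3 mm of centre, with the steel gear, pin, capacitor and cup left where they stood.

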